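# Shut the steamer drawer and hand over the tasting dish

### The job

A round test piece has just been taken from the drawer steamer into the white tasting dish: first push the steamer's open top drawer fully shut, then pick up the dish and give it a quarter turn, so that one of its two lug handles points squarely to the far edge of the table (straight ahead of the robot) for the taster standing there. Keep the dish level and the loose ball resting in the middle of its hollow floor the whole time, do not touch the ball, and leave the other things on the table where they are. Finish while still holding the dish in the gripper, level and still, with a hand's breadth (about 100 mm) of free air under it.

Things in the scene. Friction and masses are not known exactly. Their poses are not given: they have to be found in the camera images.
- top_drawer (a joint): Top drawer of the steamer: how far it is pulled out, in m. 0 = fully shut (hard stop), positive = open towards the robot. It starts 60 to 150 mm open, slides with about 2.5 N of friction (more when moved fast) and stays where it is left. Its front is 352 mm wide and 70 mm high, from 152 to 222 mm above the table.
- top_drawer_handle (a point): Middle of the top drawer's handle, which moves with the drawer: a black horizontal round bar, 14 mm thick and 124 mm long, its axis 195 mm above the table and 35 mm in front of the drawer's flat front, on two steel stand-offs. Its y axis runs along the bar; its x axis is level and points straight into the steamer, the direction in which the drawer closes.
- steamer: Fixed stainless cabinet with two drawers one above the other, facing the robot; does not move. Origin: on the table, in its middle plane, 35 mm in front of its front face (below the top drawer's handle when shut); x points from front to back, z up. It fills x 35 to 375, y -180 to 180, z 0 to 237 mm.
- dish: White oblong dish, about 180 g, 108 (its x) by 64 (its y) by 24 mm high, rounded corners; long sides upright and flat from 8 to 22 mm up; floor dished to the middle; rim 4 mm thick; at each end a flat lug handle, 28 mm wide, sticks out 30 mm level with the rim. Ends alike. Origin: centre of its underside; x runs through the lugs, z up. Starts on the table roughly crosswise, lugs to left and right.
- dish_well (a point): Point 26 mm above the dish's underside, over its middle: where the ball's centre is when it rests in the middle. Axes as the dish's.
- ball_center (a point): Centre of the loose ball, a round piece of purple sweet potato 34 mm in diameter, 25 g, lying free in the dish; its top stands 43 mm above the dish's underside. The dish's floor slopes up from its middle at about 8 degrees, farther out at 17.
- tuber_raw: Loose unpeeled purple sweet potato, 155 mm long, 56 mm thick, lying on the table. Origin: centre of its underside. Leave alone.
- tuber_peeled: Loose peeled yellow sweet potato with one end cut off, about 105 mm long, 62 mm thick, lying on the table. Origin: on the table below it. Leave alone.
- cup: Loose steel cup, 72 mm across the rim, 75 mm high, standing. Origin: centre of its underside. Leave alone.
- peeler: Loose vegetable peeler with a black handle, 130 mm long, lying flat. Origin: under its middle. Leave alone.
- ahead (a point): Fixed point on the bare table 600 mm straight ahead of the robot. Its x axis points straight ahead of the robot, square to the table's far edge: the direction in which a lug of the dish must point (either lug).
Mind the look-alikes: they are no part of the job. Several things have the shape of the dish; the one meant has the colours described above.

How it is judged (in metres and radians):
On the way, in this order (a step that is already met when the one before it is completed fails the run):
1. the top drawer is pushed fully shut, the dish still standing on the table (value of joint top_drawer below 0.006 m and height (world z) of dish below 0.01 m), for 0.2 s.
2. the dish is lifted clear of the table in the gripper, level, with the ball in the middle (height (world z) of dish above 0.04 m and angle between dish's own z axis and vertical below 0.15 rad and horizontal distance between ball_center and dish_well below 0.012 m and contact force between the fingers and dish above 2 N), for 0.2 s.
At the end, for the whole second after the job is handed in: Top drawer shut within 6 mm; only the gripper carries the dish, underside over 60 mm above the table, level within 0.12 rad, still, lugs straight ahead within 0.2 rad; ball in the dish within 8 mm of its middle; sweet potatoes, cup and peeler within 30 mm of their starts (value of joint top_drawer below 0.006 m and height (world z) of dish above 0.06 m and angle between dish's own z axis and vertical below 0.12 rad and angle between the x axis of dish and the x axis of ahead, either way round below 0.2 rad and horizontal distance between ball_center and dish_well below 0.008 m and z of ball_center in the frame of dish below 0.032 m and contact force between the fingers and dish above 2 N and linear speed of dish below 0.03 m/s and angular speed of dish below 0.2 rad/s and contact force between dish and steamer below 0.2 N and contact force between dish and cup below 0.2 N and contact force between dish and tuber_raw below 0.2 N and contact force between dish and tuber_peeled below 0.2 N and contact force between dish and peeler below 0.2 N and distance of each of tuber_raw, tuber_peeled, cup, peeler from where it was at the start of the episode below 0.03 m); the arm keeps its last pose, push and grip.
It fails at once if the ball rolls more than 14 mm off the middle of the dish (horizontal distance between ball_center and dish_well above 0.014 m).
It fails at once if the dish is tipped more than about 11 degrees (angle between dish's own z axis and vertical above 0.2 rad).
It fails at once if the robot touches the ball (contact force between any of the fingers, the arm and ball above 0.3 N).
It fails at once if a sweet potato, the cup or the peeler is moved more than 30 mm (distance of any of tuber_raw, tuber_peeled, cup, peeler from where it was at the start of the episode above 0.03 m).
It also fails if it takes over 54 s, if anything falls off the work surface, if the arm or the gripper's body presses on something with over 40 N, if the wrist force passes 120 N, or if a joint passes its speed limit or range.

### The arm

A 6-joint arm with a two-finger parallel gripper is mounted at the origin on the work surface. World frame = base frame: x ahead of the robot, y to its left, z up, the work surface at z = 0. Lengths are in mm, angles in degrees, forces in N, time in s.
With the tool pointing down it reaches from about 350 to 850 mm from the base axis. Payload 8.1 kg.
Tool frame: the origin (TCP) lies between the finger pads; the fingertips stand 8 mm ahead of it and the grasp point (between the pads) lies 11 mm behind it; z points along the fingers, x is the direction in which the jaws open and shut, and the axes are right-handed (so a half turn about z gives the same grasp; the last joint's range is limited). The gripper opens to 85 mm and grips with 20 to 120 N. Pads are 22 mm wide; open, the fingers measure 114 mm over their backs; the gripper's body (76 mm by 85 mm) begins 54 mm behind the grasp point. The pads swing forward as they close: fully open they stand 13 mm farther back than shut.
Start: joints at [63.976, 7.471, 85.268, -0, 87.261, -4.893], TCP at [216.277, 559.669, 239.292] pointing down, gripper open.
Joint ranges: [-169.43, 169.43], [-51.17, 129.36], [1.28, 143.12], [-76.62, 256.62], [0, 156.53], [-152.29, 152.29]. Speed limits (degrees/s): [136.94, 136.94, 159.86, 180, 180, 180].

### API

Orientations are given as [roll, pitch, yaw] about the fixed x, y, z axes, in that order (R = Rz(yaw) Ry(pitch) Rx(roll)).
In Python, from workcell import bot gives the robot as it stands. The module is installed in compiled form; this text tells all that it offers.
- The arm moves only by the tool move_arm, never from a script. Its argument "increments" is one flat list of numbers, 4 for each row, row after row: the shift along the world's x, y, z as a fraction of full scale, then the turn about the world's z as a fraction of full scale. In form: [x, y, z, yaw, x, y, z, yaw, ...]. A call has 1 to 5 rows; each row shifts and turns the commanded pose from where the row before left it; what a row does not reach is not made up. Full scale, the value 1, is 20 cm for a shift and 90 degrees for a turn. A row lasts 1/8 s, in which the tool goes at most 62.5 mm and 10.7 degrees, less where a joint would pass 70% of its speed; a pose out of reach is approached as far as the arm can. A call with a number of a shift or a turn outside -1 to 1 is refused whole. A call with a gripper value outside its range is refused whole. "hand" is the opening, from -1 (shut) to 1 (fully open), so that 0 is half open, set as the call begins (left out, the last holds). The fingers move at their own pace and stop on an object; "force" is the grip in N (left out, the last holds). Time passes only in rows, so rows that do not move let the fingers close. It gives the time, the measured TCP pose, the force and the opening at its end, in the units of the state.
- bot.observe(): the state, without advancing time (a new reading comes with each control period).
- bot.camera(name): name is "scene" or "top"; returns a dict with "frame" (384x512x3 uint8, red, green, blue), "range_z" (384x512 float32, mm along the optical axis (not along the pixel's ray), 0 where there is no reading), "mtx" (3x3 intrinsics, pixels), "R" (3x3) and "t" (3): a world point X has camera coordinates R X + t. Camera axes: x right, y down, z forward; pixel columns grow to the right and rows downward; lengths in mm; the calibration is good to about 2 mm. A picture is of the moment at which its call begins.
- bot.finish_job(): hands the job in, once; it reports no verdict.
The state is a dict: "time": time; "joint_positions": joint angles; "dq": joint speeds; "joint_torque": joint torques, N m; "position": TCP position; "orientation": TCP orientation; "contact_force": force on the tool from outside, world axes, zero at the start; "ft_torque": the same for the moment, N m; "gripper_width": opening from 0.0 (shut) to 1.0 (fully open).
Only numpy, scipy, OpenCV 4.12 (cv2) and the standard library are available. Lean on these libraries where they do the work, as an engineer would, in place of code of your own. Each camera call takes 0.05 s, during which the arm holds its last target. There are 200 camera calls.

## Working session

There is one attempt and no reset: what is moved stays moved. The work goes in short steps, Python scripts to look and compute and a tool call to move; the robot and the scene stay as the last step left them, time stands still between calls to the robot, and variables do not carry over. Pictures are saved under pics/ and viewed, about 8 in all and at most 12, crops included, and the job is handed in when it is done.

Besides the shell and the picture viewer there is one more tool, called as name(argument=value, ...), one argument or row to a line, values as JSON. move_arm: Moves the arm, as the interface text tells. Its arguments: {"type":"object","properties":{"increments":{"type":"array"},"hand":{"type":"number"},"force":{"type":"number"}},"required":["increments"]}

```bash
mkdir -p pics; cat > h.py <<'E'
import numpy as np, cv2
from workcell import bot
def snap(n, f):
    c=bot.camera(n); np.savez(f'/tmp/{f}.npz',**c)
    cv2.imwrite(f'pics/{f}.png',c['frame'][:,:,::-1]); return c
def pts(c):
    z=c['range_z'].astype(float); v,u=np.indices(z.shape); K=c['mtx']
    P=np.stack([(u-K[0,2])/K[0,0]*z,(v-K[1,2])/K[1,1]*z,z],-1)
    W=(P-c['t'])@c['R']; W[z==0]=np.nan; return W
def ray(c,u,v,h):
    d=c['R'].T@np.linalg.solve(c['mtx'],[u,v,1]); o=-c['R'].T@c['t']
    return o+d*(h-o[2])/d[2]
E
python3 - <<'E'
from h import *
a=snap('scene','s0'); b=snap('top','t0')
cv2.imwrite('pics/both0.png',np.hstack([cv2.resize(x['frame'][:,:,::-1],(400,300)) for x in(a,b)]))
for c in(a,b): print(-c['R'].T@c['t'],c['R'][2])
print(bot.observe())
E
```

```text
[1215.15866643  -49.9362525   837.1466573 ] [-0.68133458 -0.03715914 -0.73102831]
[ 342.47999807  -94.40772692 1022.14690323] [ 0.23607453  0.00472214 -0.97172348]
{'time': 0.1, 'joint_positions': array([ 6.39756362e+01,  7.50941584e+00,  8.53224734e+01,  1.73953158e-03,
        8.72643286e+01, -4.89316732e+00]), 'dq': array([-0.05145602, -0.10922521, -0.13512298,  0.06579196,  0.04766275,
       -0.0393206 ]), 'joint_torque': array([ 2.24455757e-04, -5.70950282e+01, -5.01943910e+01, -3.04312307e-04,
        8.14881729e-03,  7.31607270e-05]), 'position': array([216.05723861, 559.22425698, 238.36900758]), 'orientation': array([-1.79990062e+02,  9.57189689e-02,  6.88687274e+01]), 'contact_force': array([ 0.36518104,  0.15248762, -1.03944192]), 'ft_torque': array([ 0.01982418,  0.02770526, -0.04151002]), 'gripper_width': 1.0001781183003677}
```

View pics/t0.png

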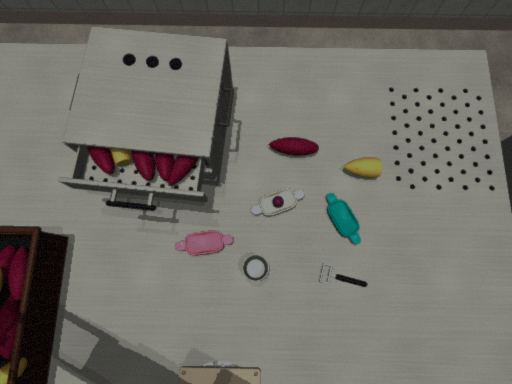

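View pics/s0.png

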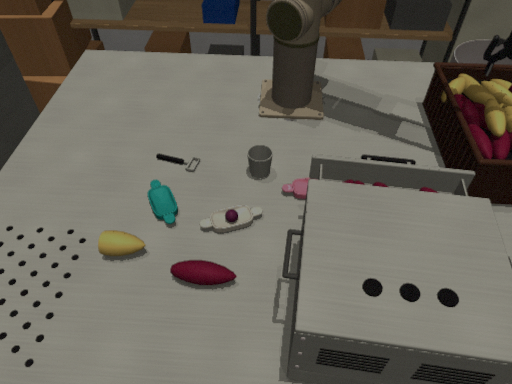

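The top view shows the white dish with the ball at about (278,202) and the drawer handle at about (131,205). The cup is at (256,267) and the tuber_raw at (294,146). The pink and teal dishes are look-alikes. The scene view agrees: dish at (232,218), handle at (388,160).

```bash
python3 - <<'E'
from h import *
for n in('t0','s0'):
    c=dict(np.load(f'/tmp/{n}.npz')); W=pts(c); hsv=cv2.cvtColor(c['frame'],cv2.COLOR_RGB2HSV); z=W[...,2]
    print(n,'table',np.nanmedian(z))
    # objects above table, x in 300..900, y -400..200, low
    m=(z>7)&(z<90)&(W[...,0]>300)&(W[...,0]<900)&(W[...,1]<170)&(W[...,1]>-450)
    k,l,s,ce=cv2.connectedComponentsWithStats(m.astype(np.uint8))
    for i in range(1,k):
        if s[i,4]<40: continue
        q=W[l==i]; r=cv2.minAreaRect(q[:,:2].astype(np.float32))
        print(ce[i].round(),s[i,4],'mean',q.mean(0).round(),'zmax',q[:,2].max().round(),'rect',np.round(r[0]),np.round(r[1]),round(r[2],1),'hsv',np.median(hsv[l==i],0))
    # handle : dark points at z 185..207
    m=(z>183)&(z<210)&(hsv[...,2]<50)&(W[...,0]>300)
    k,l,s,ce=cv2.connectedComponentsWithStats(m.astype(np.uint8))
    for i in range(1,k):
        if s[i,4]<30: continue
        q=W[l==i]; r=cv2.minAreaRect(q[:,:2].astype(np.float32))
        print('handle?',ce[i].round(),s[i,4],q.mean(0).round(1),'rect',np.round(r[0]),np.round(r[1]),round(r[2],1))
    # cabinet top
    m=(z>230)&(z<245)&(W[...,0]>350); q=W[m]
    r=cv2.minAreaRect(q[:,:2].astype(np.float32)); print('cab',r, q[:,2].mean())
    m=(z>216)&(z<226)&(W[...,0]>350); q=W[m]; print('front',cv2.minAreaRect(q[:,:2].astype(np.float32)))
E
```

```text
t0 table -0.40976499469947564
[227. 107.] 56 mean [836.   4.  72.] zmax 90.0 rect [837.   4.] [  1. 105.] 84.6 hsv [30.  21.  38.5]
[217. 163.] 303 mean [666.  26.  54.] zmax 90.0 rect [693.  18.] [ 46. 190.] 70.2 hsv [30. 21. 44.]
[294. 146.] 689 mean [ 726. -199.   44.] zmax 57.0 rect [ 730. -197.] [151.  51.] 84.7 hsv [171. 212.  81.]
[365. 167.] 600 mean [ 662. -405.   49.] zmax 66.0 rect [ 668. -399.] [102.  60.] 86.7 hsv [ 25. 145. 142.]
[277. 202.] 921 mean [ 559. -152.   20.] zmax 45.0 rect [ 560. -152.] [ 64. 166.] 20.8 hsv [ 39.  19. 140.]
[343. 218.] 965 mean [ 515. -343.   17.] zmax 28.0 rect [ 517. -343.] [166.  65.] 28.9 hsv [ 88. 239. 113.]
[204. 242.] 962 mean [437.  58.  17.] zmax 28.0 rect [437.  59.] [ 64. 164.] 8.4 hsv [169.  94. 143.]
[255. 267.] 301 mean [371. -89.  53.] zmax 78.0 rect [369. -90.] [70. 69.] 64.6 hsv [38. 15. 67.]
[343. 278.] 272 mean [ 346. -336.   13.] zmax 18.0 rect [ 346. -339.] [129.  53.] 77.1 hsv [45.  18.5 46.5]
handle? [222. 110.] 360 [763.4   2.1 194.9] rect [774.  -4.] [ 36. 314.] 83.3
handle? [ 79. 161.] 135 [617.8 355.4 192.5] rect [
[... 1465 characters left out ...]
0 rect [ 671. -399.] [ 55. 102.] 0.2 hsv [ 23. 132. 145.]
[202. 272.] 1219 mean [ 742. -198.   45.] zmax 59.0 rect [ 737. -197.] [151.  49.] 90.0 hsv [172. 201.  84.]
handle? [388. 159.] 188 [511.8 214.5 201. ] rect [511. 214.] [118.  11.] 84.1
handle? [460. 189.] 66 [589.6 358.7 195.2] rect [592. 358.] [ 3. 42.] 83.9
handle? [297. 233.] 30 [732.    4.6 193.9] rect [733.   3.] [16. 22.] 0.3
handle? [292. 277.] 38 [830.2  -6.4 194. ] rect [832.  -9.] [27. 15.] 88.8
cab ((799.0181884765625, 188.50872802734375), (360.21258544921875, 331.02166748046875), 84.91954803466797) 238.3364488425888
front ((752.698974609375, 188.85939025878906), (353.62445068359375, 425.2262268066406), 84.67861938476562)
```

move_arm(
  increments=[0, 0, 0.16, 0.04, 0, 0, 0.16, 0.04, 0.14, -0.19, 0, 0.03, 0.14, -0.19, 0, 0.03, 0.14, -0.19, 0, 0.04],
  hand=-1,
  force=40,
)

```text
time: 0.72
position: [300.7, 444.4, 302.9]
orientation: [-180.0, 0.0, 85.2]
contact_force: [0.8, 0.2, -0.8]
gripper_width: -0.0
```

move_arm(
  increments=[0.14, -0.19, 0, 0, 0.14, -0.19, 0, 0, 0.14, -0.19, 0, 0, 0.14, -0.19, 0, 0, 0.14, -0.19, 0, 0],
)

```text
time: 1.35
position: [440.8, 254.2, 302.9]
orientation: [-180.0, 0.0, 85.1]
contact_force: [0.8, -0.1, 1.2]
gripper_width: 0.005
```

move_arm(
  increments=[0.13, -0.19, 0, 0, 0, 0, -0.2, 0, 0, 0, -0.2, 0, 0, 0, -0.175, 0, 0, 0, 0, 0],
)

```text
time: 1.98
position: [463.8, 216.7, 184.7]
orientation: [-179.6, 0.2, 85.1]
contact_force: [-0.4, 0.1, 0.5]
gripper_width: -0.0
```

```bash
python3 - <<'E'
from h import *
a=snap('scene','s1');cv2.imwrite('pics/s1c.png',cv2.resize(a['frame'][100:260,250:510,::-1],None,fx=2.5,fy=2.5))
E
```

```text
(no output)
```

View pics/s1c.png

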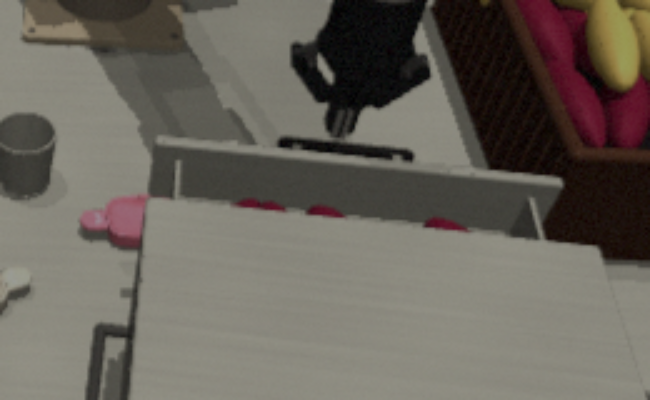

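The shut fingers stand just in front of the bar, about (345,120) in the crop with the bar at (345,148), and below its height. Now push.

move_arm(
  increments=[0.1, -0.009, 0, 0, 0.07, -0.006, 0, 0, 0.07, -0.006, 0, 0, 0.07, -0.006, 0, 0, 0.07, -0.006, 0, 0],
)

```text
time: 2.65
position: [543.2, 211.1, 188.6]
orientation: [180.0, -0.0, 85.1]
contact_force: [-3.7, 0.8, 2.0]
gripper_width: 0.001
```

move_arm(
  increments=[0.03, -0.003, 0, 0, 0.03, -0.003, 0, 0, 0.03, -0.003, 0, 0, 0.03, -0.003, 0, 0, 0.03, -0.003, 0, 0],
)

```text
time: 3.28
position: [571.9, 208.2, 188.0]
orientation: [-179.9, 0.0, 85.1]
contact_force: [-27.9, 2.8, 9.5]
gripper_width: 0.003
```

move_arm(
  increments=[0.01, -0.001, 0, 0, 0, 0, 0, 0],
)

```text
time: 3.52
position: [571.7, 208.2, 187.9]
orientation: [-179.6, 0.0, 85.1]
contact_force: [-18.1, -0.1, 7.5]
gripper_width: -0.001
```

```bash
python3 - <<'E'
from h import *
print(bot.observe()['contact_force'],bot.observe()['position'])
a=snap('scene','s2');b=snap('top','t2');cv2.imwrite('pics/s2c.png',cv2.resize(b['frame'][10:260,50:350,::-1],None,fx=2.4,fy=2.4))
E
```

```text
[-18.07215005  -0.10098747   7.49120423] [571.73771507 208.22831697 187.88475268]
```

View pics/s2c.png

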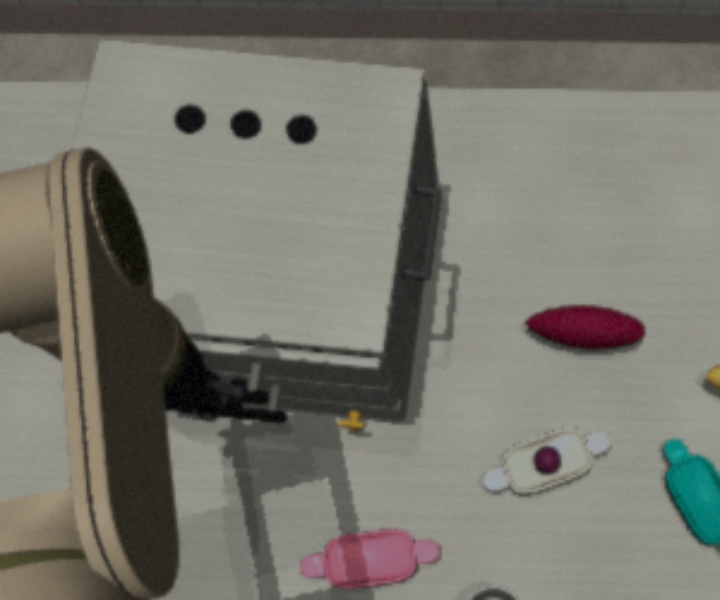

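```bash
python3 - <<'E'
from h import *
c=dict(np.load('/tmp/t2.npz')); W=pts(c)
a=np.deg2rad(-5.05); L0=(W[...,:2]-[594.3,206])@np.array([[np.cos(a),-np.sin(a)],[np.sin(a),np.cos(a)]])
for lo,hi in((20,60),(60,140),(155,190),(190,215),(215,224),(226,232),(233,245)):
    m=(W[...,2]>lo)&(W[...,2]<hi)&(L0[...,1]<-60)&(L0[...,1]>-170)&(abs(L0[...,0])<80)
    x=L0[...,0][m]; print(lo,hi,m.sum(),np.percentile(x,[5,25,50,75,95]).round(1) if m.sum() else '')
E
```

```text
20 60 175 [ 8.5 20.7 29.2 29.6 30.2]
60 140 312 [28.8 29.2 29.6 29.9 30.9]
155 190 202 [28.8 29.3 29.6 30.1 63.4]
190 215 138 [28.5 29.2 29.6 29.9 30.4]
215 224 231 [29.4 31.  34.  37.1 40.1]
226 232 31 [41.3 41.5 41.8 42.  62.7]
233 245 696 [43.  50.7 60.4 69.9 78.1]
```

The drawer front now lies flush with the lower drawer's front: both at 29.6 mm in the steamer frame, with the stop felt at 18–28 N. The drawer is shut. Next, back off and go over the dish.

move_arm(
  increments=[-0.2, 0, 0, 0, 0, -0.22, 0, -0.09, 0, -0.22, 0, -0.09, 0, -0.22, 0, -0.09, 0, -0.22, 0, -0.09],
)

```text
time: 4.25
position: [534.9, 30.2, 188.7]
orientation: [179.9, -0.0, 52.4]
contact_force: [0.8, -0.4, 0.1]
gripper_width: -0.003
```

move_arm(
  increments=[0.04, -0.22, 0, -0.09, 0.04, -0.22, 0, -0.09, 0.04, -0.22, 0, -0.09, 0.03, -0.22, 0, -0.085, 0, 0, 0, 0],
  hand=0.75,
)

```text
time: 4.88
position: [564.7, -147.7, 188.4]
orientation: [179.9, -0.0, 20.4]
contact_force: [-0.4, 0.6, 0.4]
gripper_width: 0.875
```

```bash
python3 - <<'E'
from h import *
print(bot.observe()['position'],bot.observe()['orientation'],bot.observe()['gripper_width'])
for n in('t0','s0'):
    c=dict(np.load(f'/tmp/{n}.npz')); hsv=cv2.cvtColor(c['frame'],cv2.COLOR_RGB2HSV).astype(int); W=pts(c)
    near=np.hypot(W[...,0]-560,W[...,1]+152)<110
    # ball silhouette centre cast at z=26
    m=near&(c['frame'].max(2)<95)&(hsv[...,1]>70)&(W[...,2]>15)
    (u,v),r=cv2.minEnclosingCircle(np.argwhere(m)[:,::-1].astype(np.float32)); print(n,m.sum(),'ball',ray(c,u,v,26),r)
    # lugs: points farther than 60mm from centre, height ~22
    p=W[near&(W[...,2]>12)&(W[...,2]<34)][:,:2]; ctr=np.array([560.5,-151.5])
    ax=np.array([np.sin(np.deg2rad(20.6)),-np.cos(np.deg2rad(20.6))]); s=(p-ctr)@ax
    a,b=p[s>60].mean(0),p[s<-60].mean(0); d=a-b
    print('lugs',a,b,'mid',(a+b)/2,'axis deg',np.degrees(np.arctan2(d[1],d[0])),np.ptp(s))
E
```

```text
[ 564.72253346 -147.68900976  188.44147435] [ 1.79892782e+02 -2.14590121e-02  2.04270430e+01] 0.8748183988825032
t0 84 ball [ 558.85084009 -151.69681703   26.        ] 5.147915363311768
lugs [ 584.8567011  -217.94490597] [533.81792646 -86.29816958] mid [ 559.33731378 -152.12153778] axis deg -68.80893966871673 166.24369881986792
s0 115 ball [ 560.66169995 -150.52703092   26.        ] 5.942532062530518
lugs [ 587.56012695 -216.53902754] [537.07989269 -85.04247368] mid [ 562.32000982 -150.79075061] axis deg -68.99869496092128 167.09226339852438
```

move_arm(
  increments=[-0.021, -0.019, -0.16, 0.008, 0, 0, -0.16, 0, 0, 0, -0.16, 0, 0, 0, -0.14, 0, 0, 0, 0, 0],
)

```text
time: 5.5
position: [558.2, -146.6, 61.7]
orientation: [-179.8, 0.2, 21.5]
contact_force: [-0.0, 1.8, -0.6]
gripper_width: 0.876
```

```bash
python3 - <<'E'
from h import *
a=snap('scene','s3');b=snap('top','t3')
x=cv2.resize(a['frame'][140:270,165:300,::-1],(400,385));y=cv2.resize(b['frame'][140:270,210:345,::-1],(400,385))
cv2.imwrite('pics/3.png',np.hstack([x,y]))
E
```

```text
(no output)
```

View pics/3.png

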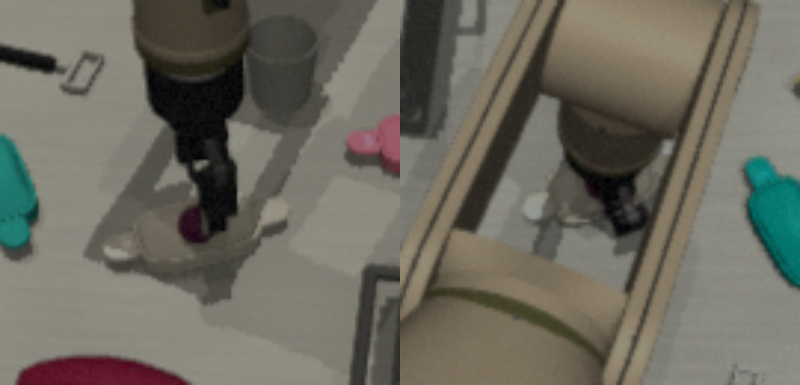

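The left view shows the far finger beside the ball, shifted a little towards +y. That agrees with the TCP reading, about 5 mm off along the dish. Correct this and go lower.

move_arm(
  increments=[0.012, -0.024, -0.05, 0, 0, 0, -0.05, 0, 0, 0, -0.05, 0, 0, 0, 0, 0, 0, 0, 0, 0],
)

```text
time: 6.22
position: [562.5, -152.7, 34.3]
orientation: [-180.0, 0.0, 21.4]
contact_force: [-0.1, -0.5, -0.3]
gripper_width: 0.877
```

move_arm(
  increments=[0, 0, 0, 0],
)

```text
time: 6.35
position: [562.8, -152.8, 34.7]
orientation: [180.0, -0.0, 21.4]
contact_force: [-0.2, 0.5, -0.7]
gripper_width: 0.873
```

move_arm(
  increments=[0, 0, 0, 0],
)

```text
time: 6.48
position: [562.8, -152.8, 34.7]
orientation: [180.0, -0.0, 21.4]
contact_force: [-0.8, -0.4, -1.2]
gripper_width: 0.876
```

move_arm(
  increments=[-0.011, 0.006, -0.04, 0, 0, 0, -0.04, 0, 0, 0, -0.04, 0, 0, 0, 0, 0, 0, 0, 0, 0],
)

```text
time: 7.1
position: [560.3, -151.5, 10.3]
orientation: [-180.0, 0.0, 21.4]
contact_force: [-0.4, 0.1, 0.3]
gripper_width: 0.871
```

move_arm(
  increments=[0, 0, -0.015, 0, 0, 0, -0.01, 0, 0, 0, 0, 0],
)

```text
time: 7.48
position: [560.1, -151.4, 5.1]
orientation: [-180.0, 0.0, 21.4]
contact_force: [0.2, 0.4, 1.0]
gripper_width: 0.869
```

move_arm(
  increments=[0, 0, -0.01, 0, 0, 0, 0, 0],
  hand=0.6,
  force=25,
)

```text
time: 7.72
position: [560.1, -151.5, 3.1]
orientation: [-180.0, 0.0, 21.4]
contact_force: [-0.1, -0.3, 0.0]
gripper_width: 0.802
```

move_arm(
  increments=[0, 0, 0, 0],
  hand=0.55,
)

```text
time: 7.85
position: [560.3, -151.5, 3.3]
orientation: [-180.0, 0.0, 21.4]
contact_force: [0.4, 0.5, 0.2]
gripper_width: 0.776
```

move_arm(
  increments=[0, 0, 0, 0],
  hand=0.52,
)

```text
time: 7.98
position: [560.3, -151.5, 3.4]
orientation: [180.0, -0.0, 21.4]
contact_force: [0.0, -0.7, -0.1]
gripper_width: 0.761
```

move_arm(
  increments=[0, 0, 0, 0],
  hand=0.49,
)

```text
time: 8.1
position: [560.4, -151.5, 3.5]
orientation: [180.0, -0.0, 21.4]
contact_force: [-0.2, 0.9, 1.1]
gripper_width: 0.752
```

move_arm(
  increments=[0, 0, 0, 0, 0, 0, 0, 0],
  hand=0.4,
)

```text
time: 8.35
position: [560.5, -151.6, 3.6]
orientation: [180.0, -0.0, 21.4]
contact_force: [-0.8, 0.4, 3.5]
gripper_width: 0.749
```

move_arm(
  increments=[0, 0, 0, 0, 0, 0, 0, 0, 0, 0, 0, 0],
  hand=-1,
  force=40,
)

```text
time: 8.72
position: [560.5, -151.6, 3.6]
orientation: [180.0, -0.0, 21.4]
contact_force: [-0.5, 0.2, 5.5]
gripper_width: 0.744
```

```bash
python3 - <<'E'
from h import *
a=snap('scene','s4')
cv2.imwrite('pics/4.png',cv2.resize(a['frame'][150:260,175:290,::-1],(690,660)[0:2] if 0 else (600,574)))
E
```

```text
(no output)
```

View pics/4.png

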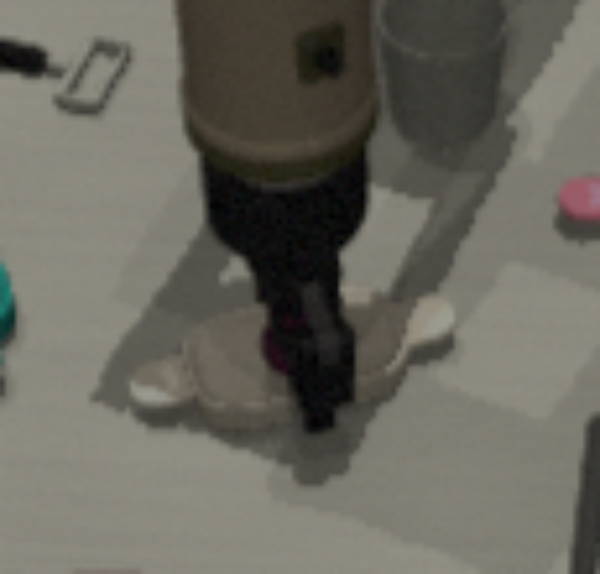

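The grip is on: width 63 mm, with the finger against the near long side at (318,400), near mid-length, and the ball between the fingers. Lift gently.

move_arm(
  increments=[0, 0, 0.01, 0, 0, 0, 0.02, 0, 0, 0, 0.03, 0, 0, 0, 0.03, 0, 0, 0, 0.03, 0],
)

```text
time: 9.4
position: [560.4, -151.6, 27.9]
orientation: [180.0, -0.0, 21.4]
contact_force: [-0.4, -0.5, -2.3]
gripper_width: 0.745
```

move_arm(
  increments=[0, 0, 0.03, 0, 0, 0, 0.03, 0, 0, 0, 0.02, 0, 0, 0, 0.01, 0, 0, 0, 0, 0],
)

```text
time: 10.02
position: [560.3, -151.5, 45.4]
orientation: [180.0, -0.0, 21.4]
contact_force: [0.0, 0.5, -2.3]
gripper_width: 0.743
```

```bash
cat > chk.py <<'E'
from h import *
import sys
n=sys.argv[1]; a=snap('scene','s'+n); b=snap('top','t'+n); o=bot.observe()
print(o['time'],o['position'].round(1),o['orientation'].round(1),o['contact_force'].round(1),o['ft_torque'].round(2),o['gripper_width'])
cx,cy=o['position'][:2]; h=o['position'][2]+15
W=pts(a); near=np.hypot(W[...,0]-cx,W[...,1]-cy)<100
hsv=cv2.cvtColor(a['frame'],cv2.COLOR_RGB2HSV)
# light dish points away from the fingers
m=near&(W[...,2]>h-25)&(W[...,2]<h+15)&(a['frame'].max(2)>75)&(hsv[...,1]<90)
p=W[m]; 
r=cv2.minAreaRect(p[:,:2].astype(np.float32)); print('rect',r,len(p))
A=np.c_[p[:,:2]-p[:,:2].mean(0),np.ones(len(p))]
d=np.hypot(p[:,0]-cx,p[:,1]-cy)>56; g=np.linalg.lstsq(A[d],p[d,2],rcond=None)[0]; print('lug z',p[d,2].mean(),'tilt deg',np.degrees(g[:2]))
u,v=np.argwhere(m)[:,::-1].mean(0).astype(int)
cv2.imwrite('pics/%s.png'%n,cv2.resize(a['frame'][v-60:v+60,u-60:u+60,::-1],(600,600),interpolation=cv2.INTER_CUBIC))
E
python3 chk.py 5
```

```text
10.125 [ 560.1 -151.5   45.1] [-180.     0.    21.4] [-0.6  0.6 -2.9] [-0.05  0.01 -0.03] 0.7419259247594164
rect ((561.4693603515625, -151.20436096191406), (65.86001586914062, 164.95138549804688), 18.950286865234375) 741
lug z 65.4596410533618 tilt deg [-2.06775617 -0.62022249]
```

View pics/5.png

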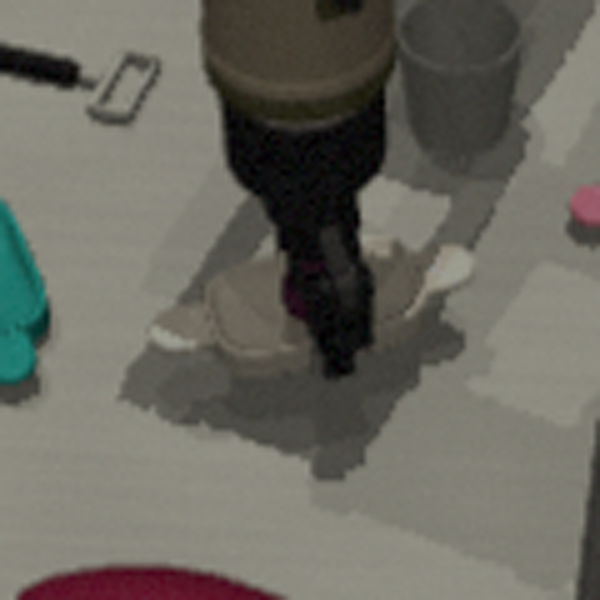

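Lifted level, with 2.3 N of weight felt, the dish's underside at about 42 mm and the ball still between the fingers at (300,290). Raise further and turn.

move_arm(
  increments=[0, 0, 0.02, 0, 0, 0, 0.04, 0, 0, 0, 0.05, 0, 0, 0, 0.06, 0, 0, 0, 0.05, 0],
)

```text
time: 10.75
position: [560.7, -151.7, 90.7]
orientation: [180.0, -0.1, 21.4]
contact_force: [-0.4, 0.5, -2.6]
gripper_width: 0.74
```

move_arm(
  increments=[0, 0, 0.04, 0.005, 0, 0, 0.02, 0.01, 0, 0, 0.01, 0.02, 0, 0, 0, 0.03, 0, 0, 0, 0.035],
)

```text
time: 11.38
position: [560.0, -151.4, 102.8]
orientation: [-180.0, 0.0, 30.6]
contact_force: [-0.1, 0.5, -1.3]
gripper_width: 0.733
```

move_arm(
  increments=[0, 0, 0, 0.04, 0, 0, 0, 0.04, 0, 0, 0, 0.04, 0, 0, 0, 0.04, 0, 0, 0, 0.04],
)

```text
time: 12.0
position: [559.9, -151.4, 102.7]
orientation: [-179.9, 0.0, 48.6]
contact_force: [0.2, -1.2, -2.3]
gripper_width: 0.743
```

move_arm(
  increments=[0, 0, 0, 0.04, 0, 0, 0, 0.04, 0, 0, 0, 0.04, 0, 0, 0, 0.04, 0, 0, 0, 0.04],
)

```text
time: 12.62
position: [559.9, -151.4, 102.7]
orientation: [-179.9, 0.0, 66.6]
contact_force: [0.1, -0.5, -2.6]
gripper_width: 0.744
```

move_arm(
  increments=[0, 0, 0, 0.04, 0, 0, 0, 0.04, 0, 0, 0, 0.04, 0, 0, 0, 0.035, 0, 0, 0, 0.03],
)

```text
time: 13.25
position: [559.9, -151.4, 102.7]
orientation: [-179.9, -0.0, 83.3]
contact_force: [-0.7, 0.6, -2.5]
gripper_width: 0.74
```

```bash
python3 chk.py 6
```

```text
13.35 [ 559.9 -151.4  102.8] [-179.9   -0.    83.2] [ 0.7 -0.5 -3.8] [-0.    0.08 -0.  ] 0.7384292472422712
rect ((579.6963500976562, -152.66787719726562), (121.00409698486328, 71.36658477783203), 17.71653938293457) 598
lug z 122.30165045912942 tilt deg [ 0.90221467 -0.90777835]
```

move_arm(
  increments=[0, 0, 0, 0.025, 0, 0, 0, 0.02, 0, 0, 0, 0.015, 0, 0, 0, 0.01, 0, 0, 0, 0.005],
)

```text
time: 13.98
position: [560.3, -151.5, 103.3]
orientation: [180.0, 0.0, 89.9]
contact_force: [0.5, 0.3, -2.1]
gripper_width: 0.743
```

move_arm(
  increments=[0, 0, 0, 0, 0, 0, 0, 0, 0, 0, 0, 0, 0, 0, 0, 0, 0, 0, 0, 0],
)

```text
time: 14.6
position: [560.3, -151.5, 103.3]
orientation: [-180.0, 0.0, 89.8]
contact_force: [0.3, 0.4, -2.6]
gripper_width: 0.744
```

```bash
python3 chk.py 7; python3 - <<'E'
from h import *
c=dict(np.load('/tmp/s7.npz')); W=pts(c)
near=(np.hypot(W[...,0]-560,W[...,1]+151)<110)&(W[...,2]>105)&(W[...,2]<135)&(c['frame'].max(2)>75)
p=W[near]; print('ext x',p[:,0].min(),p[:,0].max(),'y',p[:,1].min(),p[:,1].max())
l=p[p[:,0]>620]; print('front lug y mean',l.mean(0),len(l))
l=p[p[:,0]<500]; print('rear lug',l.mean(0) if len(l) else None,len(l))
z0=dict(np.load('/tmp/s0.npz'));hb=lambda f:cv2.cvtColor(f,cv2.COLOR_RGB2GRAY).astype(int)
D=abs(hb(c['frame'])-hb(z0['frame']))>30
for n,(u,v,r) in dict(raw=(202,272,35),peeled=(119,243,25),cup=(259,162,14),peeler=(178,160,22)).items(): print(n,D[v-r//2:v+r//2,u-r:u+r].sum())
E
```

```text
14.7 [ 560.3 -151.5  103.3] [-180.    -0.    89.8] [ 0.1 -0.7 -2. ] [ 0.   -0.03  0.  ] 0.7396829578760792
rect ((578.6516723632812, -149.6737060546875), (120.27354431152344, 73.91765594482422), 23.904020309448242) 594
lug z 122.9435040065572 tilt deg [-1.23785081 -2.40815155]
ext x 518.3842874882804 644.7785881279427 y -197.1462081221532 -112.93378144466264
front lug y mean [ 632.10500578 -150.94671475  123.0513723 ] 99
rear lug None 0
raw 0
peeled 0
cup 68
peeler 15
```

View pics/s7.png

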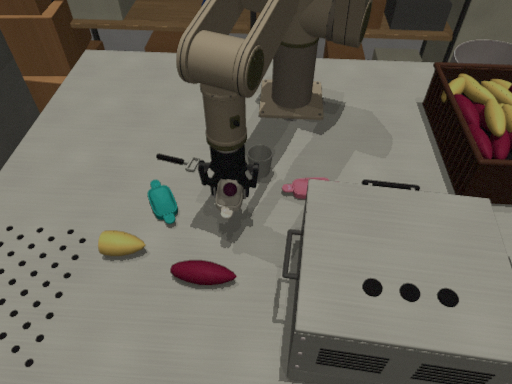

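View pics/7.png

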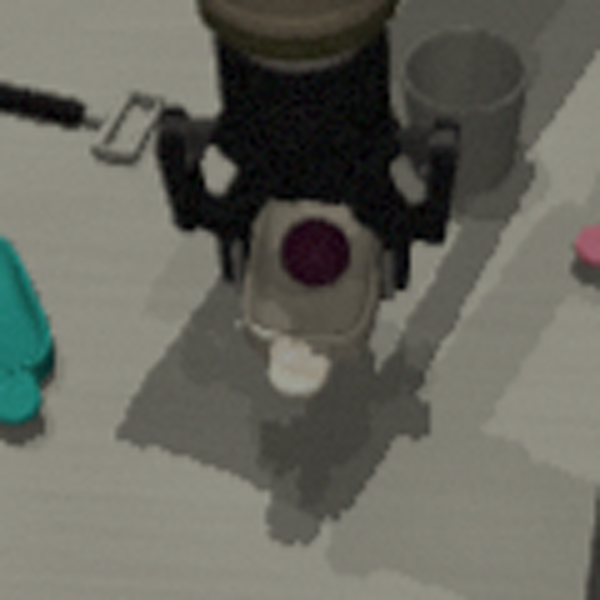

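The dish is held level with its lug pointing straight ahead at about (228,212) and the ball at (230,189). The other things look unmoved, and the pixel changes at the cup are the gripper and its shadow. Check where the ball sits, then hand in.

```bash
python3 - <<'E'
from h import *
c=snap('scene','s8'); W=pts(c); f=c['frame'].astype(int)
m=(np.hypot(W[...,0]-560,W[...,1]+151)<50)&(W[...,2]>110)&(W[...,2]<150)&(f[...,0]-f[...,1]>12)
(u,v),r=cv2.minEnclosingCircle(np.argwhere(m)[:,::-1].astype(np.float32))
b=ray(c,u,v,127); off=b[:2]-[560.5,-151.3]; print(m.sum(),b,off,r*c['range_z'][int(v),int(u)]/c['mtx'][0,0])
if np.hypot(*off)<6: bot.finish_job(); print('handed in')
E
```

```text
135 [ 562.09688071 -150.30433623  127.        ] [1.59688071 0.99566377] 15.610437005699865
the job is handed in; nothing more can be done
handed in
```

The drawer is shut and the dish is held about 100 mm up with a lug pointing straight ahead. I handed the job in at about 14.8 s of the 54 s allowed. No verdict is reported.

**What I did**
- I pushed the drawer shut with closed fingers on its handle bar until it hit the stop.
- I then gripped the dish by its long sides, lifted it, turned it about 69° and held it still. It stood 21° off square, so 69° brought a lug square to the far edge.

**Last checks**
- **Drawer:** right after the push, its front was flush with the lower drawer's front, both 29.6 mm in the steamer frame. The stop was felt at 18–28 N.
- **Dish:** the underside is about 100 mm above the table. The jaws are at 89.8°, and the front lug is within 1 mm of the dish's centre line.
- **Level:** the tool reads level within 0.1°. A rough depth fit on the dish gave 1–2.5° of tilt, which is within that fit's noise and below the 6.9° limit.
- **Ball:** it sits about 2 mm from the middle, which is within the camera's accuracy.
- **Other things:** the two sweet potatoes show no change in the picture. The small pixel changes at the cup and peeler looked like the gripper and its shadow; I did not measure their positions again.

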